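# Slide the tin sledge past its sprung stop

## Robot

A 6-joint arm with a two-finger parallel gripper is mounted at the origin on a cart in front of the work surface, level with it; the furniture and walls round the work are solid. World frame = base frame: x ahead of the robot, y to its left, z up, the work surface at z = 0. Lengths are in m, angles in rad, forces in N, time in s.
With the tool pointing down it reaches from about 0.3 to 1 m from the base axis. Payload 5.1 kg.
Tool frame: the origin (TCP) lies midway between the tips of the shut fingers; the grasp point (between the pads) lies 19 mm behind it; z points along the fingers, y is the line along which they close (so a half turn about z gives the same grasp; the last joint's range is limited). The gripper opens to 95 mm and grips with 3 to 60 N. Pads are 20 mm wide; open, the fingers measure 119 mm over their backs; the gripper's body (75 mm by 180 mm) begins 59 mm behind the grasp point.
Start: joints at [1.053, 0.124, 1.65, -0, 1.367, -0.083], TCP at [0.274, 0.589, 0.215] pointing down, gripper open.
Joint ranges: [-2.61, 2.61], [-1.02, 2.33], [0.03, 2.71], [-1.35, 4.49], [0.32, 2.68], [-2.91, 2.91]. Speed limits (rad/s): [2.57, 2.57, 3.14, 3.14, 3.14, 3.14].

## Interface

Orientations are given as a unit quaternion [w, x, y, z].
In Python, from station import readout, cams, robot, recognise, regions_of gives the robot as it stands.
- The arm moves only by the shell command python3 -m crank 'ROWS' [OPENING] [FORCE]. ROWS is JSON, a list of rows, each an object of numbers: "tx", "ty", "tz": the shift along the world's x, y, z in m; "turn": the turn about the world's z in rad. A call has 1 to 20 rows; each row is the pose to reach, as a shift and turn from the pose commanded when the call began; what a row does not reach only later rows make up. A row lasts 1/8 s, in which the tool goes at most 62.5 mm and 10.7 degrees, less where a joint would pass 70% of its speed; a pose out of reach is approached as far as the arm can. A call with a gripper value outside its range is refused whole. OPENING is the opening, from 0 (shut) to 1 (fully open), set as the call begins (- or left out, the last holds). The fingers move at their own pace and stop on an object; FORCE is the grip in N (left out, the last holds). Time passes only in rows, so rows that repeat a pose let the fingers close. It gives the time, the measured TCP pose, the force, the opening and the grip force at its end, in the units of the state.
- readout.get_obs(): the state, without advancing time (a new reading comes with each control period).
- cams.snapshot(name): name is "side" or "top" or "wrist"; returns (picture, depth): 420x560x3 uint8, red, green, blue; 420x560 float32, m along the optical axis (not along the pixel's ray), 0 where there is no reading.
- cams.calibration(name): a dict with "fx", "fy", "cx", "cy" (pixels), "T" (4x4, takes a point from camera to world coordinates). Camera axes: x right, y down, z forward; pixel columns grow to the right and rows downward; lengths in m; the calibration is good to about 2 mm. A picture is of the moment at which its call begins: read the wrist's pose just before it. calibration takes no time and is no camera call; for the wrist camera it gives the pose at the moment of the call.
- robot.job_done(): hands the job in; it is judged then, once.
Trained networks look in the newest picture that a camera, given by its name, has taken for a name from the list of things; names that differ only in an ending like _2 or _b are one class to them, and where a whole thing is asked for, a point or a joint stands for the part that bears it (a point fixed in the world has none). Each returns a list of dicts, best first, with "confidence" (0 to 1); they miss things now and then, are a little off and sometimes report something else, mostly with a low value. They report only what shows in the picture. A call takes as long as a camera call. They do not tell look-alikes from the thing itself.
- recognise(thing, camera): "position" ([x, y, z] in m, in world coordinates, good to about 4 mm: the middle of the surface that is visible of it).
- regions_of(thing, camera): "region" (420x560 bool, what is visible of it).
The state is a dict: "t": time; "joint_pos": joint angles; "joint_velocities": joint speeds; "tau": joint torques, N m; "eef_pos": TCP position; "tcp_rot": TCP orientation; "force": force on the tool from outside, world axes, zero at the start; "moment": the same for the moment, N m; "gripper_width": finger opening in m; "gripper_force": force on a finger pad.
Only numpy, scipy, OpenCV 4.12 (cv2) and the standard library are available. Lean on these libraries where they do the work, as an engineer would, in place of code of your own. Each camera call takes 0.05 s, during which the arm holds its last target. There are 200 camera calls.

## Task

Send the tin on its wooden sledge to the far (left) end of the lane: with closed fingertips press the sprung metal strip down behind the sledge, hold it down so that its two stop pins sink, and push the sledge along over them until it is entirely past the pins and they spring up again behind it; then take the hand away. Only press and push: do not grasp or lift anything, do not touch the tin, keep it standing on the sledge, and leave the things around the rack where they are.

Things in the scene. Friction and masses are not known exactly. Their poses are not given: they have to be found in the camera images.
- rack: Fixed wooden lane, 114 mm wide (its x), 393 mm long (its y, -210 to +183 mm), origin on its underside at the worktop, z up. The sledge must go along its +y (to the robot's left, within 0.35 rad). It slides on two ledges 22 mm above the worktop between side walls 34 mm high, 97 mm apart. The sprung metal press strip lies between the ledges along the middle and runs under the sledge.
- press_strip (a joint): How far the press strip is pressed down, m: 0 up (strip top 34 mm above the worktop), 0.014 fully down (20 mm). It stays level wherever it is pressed; the spring pushes up with about 4 N at the top, 8 N fully down. Pressed 8 mm or more (best 11 to 14) its stop pins pass under the sledge's deck; if it is let up they block the deck. Strip 62 mm wide, rack y -203 to +52 mm.
- strip_rear (a point): Middle of the rear (-y) edge of the press strip, on its top face; moves up and down with the strip. The strip is free for the fingers from here to the sledge's tongue, at least 53 mm at the start.
- stop_pins (a point): On the strip's top face midway between its two upright stop pins (moves with the strip). Pins 8 mm (x) by 10 mm (y), centred 26 mm either side of this point across the lane (44 mm free between them), rising 14 mm above the strip's top, so 48 mm above the worktop when up. At rack y = 35 to 45 mm.
- end_stop (a point): Middle of the inner face of the end stop at the lane's +y end (rack y = +170 mm, 34 mm above the worktop; the stop is 50 mm high). The sledge's front meets it 15 mm after its deck has cleared the pins.
- sledge: Loose wooden sledge, 0.25 to 0.5 kg, origin on the ledge plane (22 mm above the worktop), axes as the rack's. Along its y: push tongue -95 to -40 mm, deck on two runners -40 to +70 mm, 94 mm wide. Deck underside 18, top 26 mm above the origin, rim 6 mm more. Front starts 3 to 20 mm short of the pins (origin at rack y -38 to -55 mm). Past the pins from origin y = 85 mm; end stop at 100 mm.
- push_face (a point): Centre of the flat rear (-y) end face of the sledge's push tongue, 36 mm wide and 18 mm high, spanning 36 to 54 mm above the worktop. A finger that stands on the pressed strip behind it pushes this face with its side. The pins are cleared when it is at rack y = -10 mm; end stop at +5 mm.
- tin: Loose tin with tomatoes on its label, 75 mm across, 58 mm high, about 0.26 kg, standing on the sledge's deck inside the rim; origin at the centre of its underside. Its nearest edge is at least 65 mm ahead of the tongue's end face. Its top is 106 mm above the worktop.
- salt: Bystander: glass salt shaker, 44 mm across, 90 mm high, standing behind the rack; origin under it.
- jam_jar: Bystander: jam jar, 66 mm across, 100 mm high, standing behind the rack's left end; origin under it.
- tea_light: Bystander: tea light, 38 mm across, 15 mm high, in front of the rack; origin under it.
- peeler: Bystander: peeler with a dark handle, 170 x 25 x 18 mm, lying in front of the rack; origin under its middle.
Not all that is in view belongs to the job. There is more than one size of the sledge; the one meant has the size given above.

How it is judged:
On the way, in this order (a step that is already met when the one before it is completed fails the run):
1. the fingers hold the strip down (8 mm or more) while the sledge is still short of the pins or just over them (value of joint press_strip above 0.008 m and contact force between the fingers and press_strip above 0.5 N and y of sledge in the frame of rack below -0.01 m), for 0.1 s.
2. the sledge passes over the pins with the strip held down by the fingers (value of joint press_strip above 0.007 m and contact force between the fingers and press_strip above 0.5 N and y of sledge in the frame of rack between 0 and 0.085 m), for 0.2 s.
At the end, for the whole second after the job is handed in: The sledge lies flat in the lane, entirely past the pins (its origin 84 mm or more along the rack), the strip has sprung up again (under 3 mm pressed), and the tin stands upright on the sledge, all at rest (y of sledge in the frame of rack between 0.084 and 0.104 m and z of sledge in the frame of rack between 0.018 and 0.026 m and x of sledge in the frame of rack between -0.005 and 0.005 m and value of joint press_strip below 0.003 m and angle between sledge's own z axis and vertical below 0.05 rad and linear speed of each of sledge, tin below 0.01 m/s and angle between tin's own z axis and vertical below 0.1 rad and z of tin in the frame of sledge between 0.022 and 0.031 m and y of tin in the frame of sledge between -0.01 and 0.04 m); the robot touches nothing.
It fails at once if the sledge is lifted more than 15 mm or tipped more than 0.3 rad (z of sledge in the frame of rack above 0.037 m or angle between sledge's own z axis and vertical above 0.3 rad).
It fails at once if the tin is lifted off the sledge or tipped (z of tin in the frame of sledge above 0.041 m or angle between tin's own z axis and vertical above 0.4 rad).
It fails at once if the robot touches the tin (contact force between any of the fingers, the arm and tin above 1 N).
It fails at once if the salt shaker, jam jar, tea light or peeler is moved more than 20 mm (distance of any of salt, jam_jar, tea_light, peeler from where it was at the start of the episode above 0.02 m).
It also fails if it takes over 38 s, if anything falls off the work surface, if the arm or the gripper's body presses on something with over 40 N, if the wrist force passes 120 N, or if a joint passes its speed limit or range.

## Working session

There is one attempt and no reset: what is moved stays moved. The work goes in short steps, Python scripts to look and compute and a shell command to move; the robot and the scene stay as the last step left them, time stands still between calls to the robot, and variables do not carry over. Pictures are saved under pics/ and viewed, at most 10 in all, crops included, and the job is handed in when it is done.

```bash
mkdir -p pics; cat > h.py <<'E'
import numpy as np, cv2
from station import readout, cams, robot, recognise, regions_of
def cloud(n,d):
    c=cams.calibration(n); v,u=np.indices(d.shape)
    P=np.stack([(u-c['cx'])/c['fx']*d,(v-c['cy'])/c['fy']*d,d],-1)
    return P@c['T'][:3,:3].T+c['T'][:3,3]
def proj(n,p):
    c=cams.calibration(n); q=np.linalg.inv(c['T'])@np.append(p,1); return [round(c['fx']*q[0]/q[2]+c['cx']),round(c['fy']*q[1]/q[2]+c['cy'])]
E
python3 - <<'E'
from h import *
np.set_printoptions(precision=4,suppress=True)
o=readout.get_obs();print(o['t'],o['eef_pos'],o['tcp_rot'],o['force'])
ims=[]
for n in ['top','side']:
    p,d=cams.snapshot(n); cv2.imwrite(f'pics/{n}0.png',p[:,:,::-1]); np.save(n+'.npy',d)
    for t in ['rack','sledge','push_face','strip_rear','stop_pins','end_stop','tin','salt','jam_jar','tea_light','peeler','press_strip']:
        try: print(n,t,[(np.round(r['position'],3).tolist(),round(r['confidence'],2),proj(n,r['position'])) for r in recognise(t,n)[:3]])
        except Exception as e: print(n,t,e)
E
```

```text
0.0 [0.2735 0.5889 0.2134] [-0.0003  0.2157  0.9765 -0.001 ] [ 0.2612 -0.6985 -0.8308]
top rack []
top sledge [([0.343, -0.204, 0.016], 0.93, [376, 264]), ([0.516, -0.016, 0.049], 0.77, [304, 195])]
top push_face [([0.519, -0.013, 0.043], 0.7, [302, 194]), ([0.344, -0.204, 0.012], 0.63, [376, 263])]
top strip_rear [([0.518, -0.089, 0.036], 0.74, [332, 195])]
top stop_pins [([0.517, -0.094, 0.029], 0.78, [334, 195]), ([0.661, 0.114, 0.08], 0.35, [251, 135])]
top end_stop [([0.541, 0.097, 0.022], 0.8, [259, 186])]
top tin [([0.519, -0.088, 0.031], 0.67, [331, 195])]
top salt [([0.662, 0.112, 0.081], 0.74, [252, 134])]
top jam_jar [([0.672, 0.203, 0.099], 0.88, [215, 129])]
top tea_light [([0.468, 0.212, 0.007], 0.54, [215, 215])]
top peeler [([0.401, -0.004, 0.014], 0.84, [298, 241]), ([0.527, 0.016, 0.102], 0.62, [291, 188])]
top press_strip [([0.515, -0.088, 0.032], 0.57, [332, 196])]
side rack [([0.511, -0.087, 0.03], 0.88, [322, 256]), ([0.501, -0.028, 0.048], 0.36, [305, 234])]
side sledge [([0.338, -0.204, 0.013], 0.63, [264, 331]), ([0.506, -0.031, 0.046], 0.56, [308, 235])]
side push_face [([0.338, -0.204, 0.017], 0.88, [263, 329]), ([0.503, -0.028, 0.048], 0.8, [306, 234])]
side strip_rear [([0.497, -0.107, 0.033], 0.75, [320, 263])]
side stop_pins [([0.496, -0.11, 0.032], 0.73, [320, 264])]
side end_stop [([0.506, -0.085, 0.029], 0.68, [319, 256])]
side tin [([0.519, -0.003, 0.093], 0.72, [308, 209]), ([0.51, -0.085, 0.029], 0.61, [321, 256]), ([0.497, -0.104, 0.031], 0.35, [320, 262])]
side salt [([0.662, 0.099, 0.048], 0.76, [340, 192])]
side jam_jar [([0.673, 0.19, 0.065], 0.67, [326, 171])]
side tea_light [([0.465, 0.211, 0.005], 0.53, [252, 202])]
side peeler [([0.396, -0.018, 0.015], 0.86, [258, 256])]
side press_strip [([0.494, -0.108, 0.038], 0.78, [319, 261])]
```

View pics/top0.png

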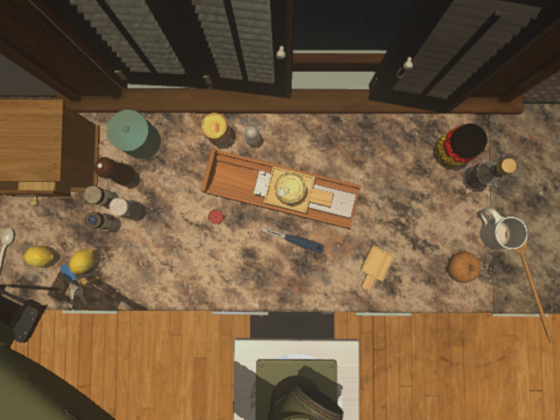

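```bash
python3 - <<'E'
import cv2
t=cv2.imread('pics/top0.png')[150:290,215:405]
cv2.imwrite('pics/topcrop.png',cv2.resize(t,None,fx=4,fy=4,interpolation=cv2.INTER_CUBIC))
E
```

```text
(no output)
```

View pics/topcrop.png

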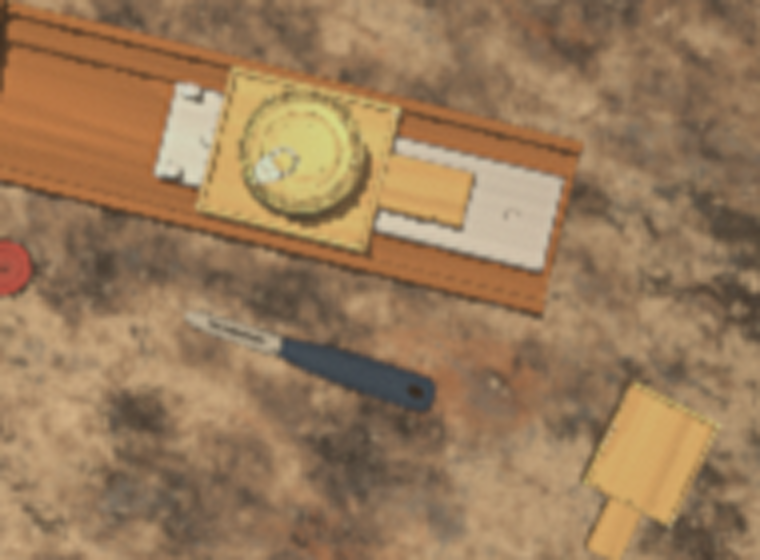

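View pics/side0.png

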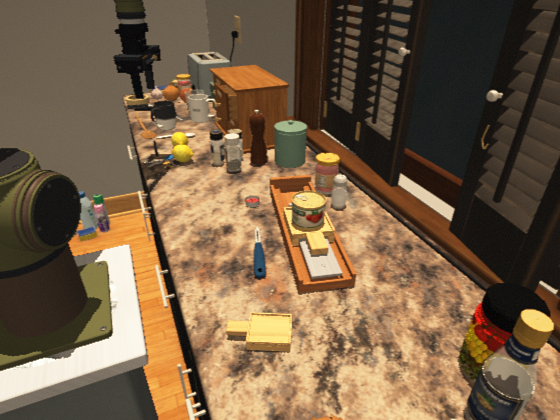

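The top view shows two sledges: one in the rack at about (298,190) with the tin on it, and a smaller one loose on the worktop at (377,265). The one in the rack is meant: it sits in the lane, its tongue is at (324,198), and the enlarged crop confirms this. The lane's +y runs left and slightly away from the robot. Next I'll fit the geometry from depth.

```bash
python3 - <<'E'
from h import *
np.set_printoptions(precision=4,suppress=True)
d=np.load('top.npy'); P=cloud('top',d)
m=(P[...,0]>.42)&(P[...,0]<.64)&(P[...,1]>-.19)&(P[...,1]<.26)
print('worktop z',np.median(P[m][:,2]))
k=m&(P[...,2]>.017)
n,l,s,c=cv2.connectedComponentsWithStats(k.astype(np.uint8))
i=1+np.argmax(s[1:,4]); Q=P[l==i]
print(s[i],Q[:,2].max())
r=cv2.minAreaRect(Q[:,:2].astype(np.float32)); print(r, cv2.boxPoints(r))
t=Q[Q[:,2]>.095]; print('tin',t.mean(0),np.ptp(t,0))
# tongue: z .046-.058
t=Q[(Q[:,2]>.044)&(Q[:,2]<.064)]; print('deck/tongue bbox',t.mean(0))
r=cv2.minAreaRect(t[:,:2].astype(np.float32)); print(r)
E
```

```text
worktop z 0.004628566931294653
[ 200  148  161   81 5655] 0.11033094413554179
((0.5349172353744507, 0.04175424575805664), (0.39298367500305176, 0.11539633572101593), 76.2721176147461) [[ 0.4322 -0.1354]
 [ 0.5443 -0.1628]
 [ 0.6376  0.2189]
 [ 0.5255  0.2463]]
tin [0.529  0.0188 0.1026] [0.0733 0.0722 0.015 ]
deck/tongue bbox [0.5315 0.0389 0.0505]
((0.5419056415557861, 0.07313743233680725), (0.32846948504447937, 0.11260861903429031), 76.00196075439453)
```

Fitted rack: 393 x 115 mm, which matches the given size. Its origin is about (0.538, 0.055), yaw about -0.24, and the tin is centred in the lane. The free strip is around rack y -0.175, or world (0.497, -0.115). I'll move above it with closed fingers, tool y across the lane.

```bash
python3 -m crank '[{"tx":0.02,"ty":-0.06,"turn":-0.12},{"tx":0.036,"ty":-0.115,"turn":-0.23},{"tx":0.055,"ty":-0.17,"turn":-0.34},{"tx":0.073,"ty":-0.23,"turn":-0.45},{"tx":0.09,"ty":-0.285,"turn":-0.56},{"tx":0.11,"ty":-0.34,"turn":-0.67},{"tx":0.127,"ty":-0.4,"turn":-0.78},{"tx":0.145,"ty":-0.455,"turn":-0.89},{"tx":0.163,"ty":-0.51,"turn":-1.0},{"tx":0.18,"ty":-0.57,"turn":-1.11},{"tx":0.2,"ty":-0.625,"turn":-1.22},{"tx":0.215,"ty":-0.68,"turn":-1.32},{"tx":0.223,"ty":-0.704,"turn":-1.375},{"tx":0.223,"ty":-0.704,"turn":-1.375},{"tx":0.223,"ty":-0.704,"turn":-1.375},{"tx":0.223,"ty":-0.704,"turn":-1.375}]' 0 20
python3 - <<'E'
from h import *
np.set_printoptions(precision=4,suppress=True)
o=readout.get_obs();print(o['t'],o['eef_pos'],o['tcp_rot'],o['force'],o['gripper_width'],o['joint_pos'])
p,d=cams.snapshot('wrist');cv2.imwrite('pics/w1.png',p[:,:,::-1]);np.save('w1.npy',d)
P=cloud('wrist',d);np.save('w1P.npy',P)
a=-0.2396;O=np.array([.5381,.0549,0]);R=np.array([[np.cos(a),-np.sin(a),0],[np.sin(a),np.cos(a),0],[0,0,1]])
for t in ['push_face','strip_rear','sledge','tin']:
    print(t,[(np.round((np.array(r['position'])-O)@R,3).tolist(),round(r['confidence'],2),proj('wrist',r['position'])) for r in recognise(t,'wrist')[:3]])
E
```

```text
1.3 [0.2738 0.5895 0.2147] [0.     0.2157 0.9765 0.    ] [ 0.2565 -0.0199  0.3637] 0.09542706476938705 [ 1.0534  0.1238  1.6503  0.      1.3675 -0.0826]
push_face []
strip_rear []
sledge []
tin []$[0]: bad value
```

View pics/w1.png

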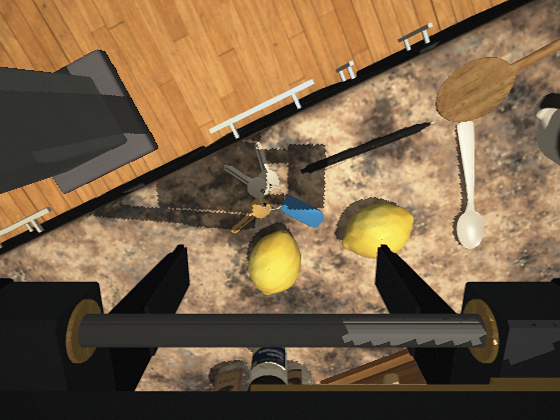

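The call was refused, probably because every row needs tz. The wrist picture shows the start position (lemons at about (275,262) and (377,228)), so nothing has moved.

```bash
python3 -m crank '[{"tx":0.02,"ty":-0.06,"tz":0,"turn":-0.12},{"tx":0.036,"ty":-0.115,"tz":0,"turn":-0.23},{"tx":0.055,"ty":-0.17,"tz":0,"turn":-0.34},{"tx":0.073,"ty":-0.23,"tz":0,"turn":-0.45},{"tx":0.09,"ty":-0.285,"tz":0,"turn":-0.56},{"tx":0.11,"ty":-0.34,"tz":0,"turn":-0.67},{"tx":0.127,"ty":-0.4,"tz":0,"turn":-0.78},{"tx":0.145,"ty":-0.455,"tz":0,"turn":-0.89},{"tx":0.163,"ty":-0.51,"tz":0,"turn":-1.0},{"tx":0.18,"ty":-0.57,"tz":0,"turn":-1.11},{"tx":0.2,"ty":-0.625,"tz":0,"turn":-1.22},{"tx":0.215,"ty":-0.68,"tz":0,"turn":-1.32},{"tx":0.223,"ty":-0.704,"tz":0,"turn":-1.375},{"tx":0.223,"ty":-0.704,"tz":0,"turn":-1.375},{"tx":0.223,"ty":-0.704,"tz":0,"turn":-1.375},{"tx":0.223,"ty":-0.704,"tz":0,"turn":-1.375}]' 0 20 && 
python3 - <<'E'
from h import *
np.set_printoptions(precision=4,suppress=True)
o=readout.get_obs();print(o['t'],o['eef_pos'],o['tcp_rot'],o['force'],o['gripper_width'],o['joint_pos'])
p,d=cams.snapshot('wrist');cv2.imwrite('pics/w2.png',p[:,:,::-1])
P=cloud('wrist',d);np.save('w2P.npy',P)
a=-0.2396;O=np.array([.5381,.0549,0]);R=np.array([[np.cos(a),-np.sin(a),0],[np.sin(a),np.cos(a),0],[0,0,1]])
for t in ['push_face','strip_rear','sledge','tin']:
    print(t,[(np.round((np.array(r['position'])-O)@R,3).tolist(),round(r['confidence'],2),proj('wrist',r['position'])) for r in recognise(t,'wrist')[:3]])
E
```

```text
t: 3.55
eef_pos: [0.4966, -0.1134, 0.2147]
tcp_rot: [-0.0, 0.786, 0.619, 0.0]
force: [1.2, 0.2, -0.1]
gripper_width: 0.0004
gripper_force: 0.0
3.55 [ 0.4966 -0.1134  0.2147] [-0.      0.7858  0.6185  0.0001] [ 1.2175  0.2428 -0.1142] 0.00044071294741561043 [-0.33   -0.1929  1.9586  0.0002  1.3758 -0.0929]
push_face [([-0.139, -0.289, 0.017], 0.83, [156, 282]), ([-0.006, -0.09, 0.059], 0.78, [274, 95])]
strip_rear [([-0.002, -0.16, 0.034], 0.71, [279, 171])]
sledge [([-0.14, -0.283, 0.015], 0.83, [155, 276]), ([-0.002, -0.083, 0.049], 0.73, [279, 87]), ([-0.004, -0.163, 0.036], 0.27, [277, 174])]
tin [([-0.002, -0.046, 0.102], 0.65, [278, 29]), ([-0.005, -0.082, 0.055], 0.33, [275, 84])]
```

View pics/w2.png

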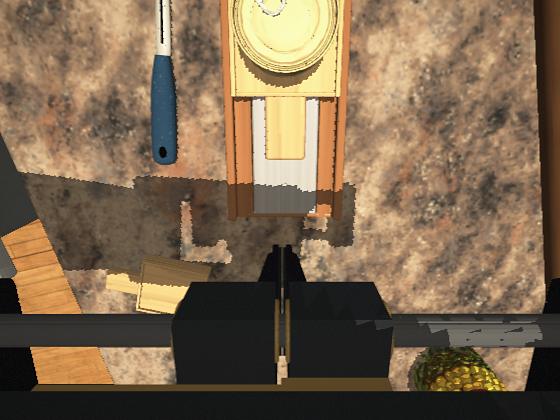

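The wrist view shows the lane running straight up the picture at column ~285. The tongue end is at row 160 (columns 265-305) and the strip's rear edge at row ~213. The loose decoy sledge is at (165,285). Now I'll measure the edges.

```bash
python3 - <<'E'
from h import *
np.set_printoptions(precision=4,suppress=True)
P=np.load('w2P.npy');a=-0.2396;O=np.array([.5381,.0549,0]);R=np.array([[np.cos(a),-np.sin(a),0],[np.sin(a),np.cos(a),0],[0,0,1]])
Q=(P-O)@R
# rack outline near part, heights
z=Q[...,2]
for v in (110,130,150,170,195):
    row=Q[v,225:350]; print(v,'walls',row[(row[:,2]>.026)][[0,-1]].round(4).tolist())
t=(z>.046)&(z<.062)&(Q[...,1]<-.09)&(abs(Q[...,0])<.03)
T=Q[t];print('tongue x',np.percentile(T[:,0],[1,99]),'y',np.percentile(T[:,1],[1]),'z',np.median(T[:,2]))
T2=T[T[:,1]<-.105];print('mid x far',T[T[:,1]>-.11][:,0].mean(), 'near',T[T[:,1]<-.125][:,0].mean())
for v in range(156,220,6): print(v,Q[v,285])
print('tool',(np.array([.4966,-.1134,.2147])-O)@R)
E
```

```text
110 walls [[-0.0521, -0.1034, 0.0345], [0.0588, -0.103, 0.033]]
130 walls [[-0.0527, -0.1214, 0.0351], [0.0589, -0.1212, 0.0323]]
150 walls [[-0.0539, -0.1404, 0.0325], [0.0587, -0.1398, 0.0336]]
170 walls [[-0.0538, -0.1599, 0.0317], [0.059, -0.1594, 0.0322]]
195 walls [[-0.0538, -0.1848, 0.0323], [0.059, -0.184, 0.0339]]
tongue x [-0.0186  0.0208] y [-0.1455] z 0.05384440512618169
mid x far 0.0026379198521208594 near 0.0028512109328362005
156 [ 0.0033 -0.1429  0.0525]
162 [ 0.0035 -0.1513  0.0348]
168 [ 0.0036 -0.1571  0.0348]
174 [ 0.0036 -0.1632  0.034 ]
180 [ 0.0036 -0.1691  0.0338]
186 [ 0.0037 -0.1748  0.0353]
192 [ 0.0037 -0.1811  0.0344]
198 [ 0.0038 -0.1877  0.0323]
204 [ 0.0038 -0.1936  0.0334]
210 [ 0.0038 -0.1998  0.0334]
216 [ 0.004  -0.2101  0.0212]
tool [-0.0004 -0.1733  0.2147]
```

```bash
python3 -m crank '[{"tx":0.002,"ty":0,"tz":-0.05,"turn":0},{"tx":0.002,"ty":-0.001,"tz":-0.1,"turn":0},{"tx":0.002,"ty":-0.001,"tz":-0.14,"turn":0},{"tx":0.002,"ty":-0.001,"tz":-0.165,"turn":0},{"tx":0.002,"ty":-0.001,"tz":-0.175,"turn":0},{"tx":0.002,"ty":-0.001,"tz":-0.182,"turn":0},{"tx":0.002,"ty":-0.001,"tz":-0.188,"turn":0},{"tx":0.002,"ty":-0.001,"tz":-0.193,"turn":0},{"tx":0.002,"ty":-0.001,"tz":-0.193,"turn":0},{"tx":0.002,"ty":-0.001,"tz":-0.193,"turn":0}]'
```

```text
t: 5.05
eef_pos: [0.4991, -0.1155, 0.0233]
tcp_rot: [-0.0, 0.786, 0.618, 0.0]
force: [-4.6, 1.6, 6.1]
gripper_width: 0.0005
gripper_force: 3.4
```

The strip is pressed about 11 mm and the ~7 N reading matches the spring. I'll press slightly deeper and start pushing along (0.237, 0.971).

```bash
python3 -m crank '[{"tx":0,"ty":0,"tz":-0.0015,"turn":0},{"tx":0.002,"ty":0.008,"tz":-0.0015,"turn":0},{"tx":0.0033,"ty":0.0136,"tz":-0.0015,"turn":0},{"tx":0.0045,"ty":0.0184,"tz":-0.0015,"turn":0},{"tx":0.0057,"ty":0.0233,"tz":-0.0015,"turn":0},{"tx":0.0069,"ty":0.0282,"tz":-0.0015,"turn":0},{"tx":0.0083,"ty":0.034,"tz":-0.0015,"turn":0},{"tx":0.0097,"ty":0.0398,"tz":-0.0015,"turn":0},{"tx":0.0111,"ty":0.0456,"tz":-0.0015,"turn":0},{"tx":0.0126,"ty":0.0515,"tz":-0.0015,"turn":0},{"tx":0.014,"ty":0.0573,"tz":-0.0015,"turn":0},{"tx":0.014,"ty":0.0573,"tz":-0.0015,"turn":0}]'
python3 - <<'E'
from h import *
np.set_printoptions(precision=4,suppress=True)
o=readout.get_obs();print(o['t'],o['eef_pos'],o['force'])
p,d=cams.snapshot('top');P=cloud('top',d);cv2.imwrite('pics/top3.png',p[:,:,::-1])
p,d2=cams.snapshot('side');cv2.imwrite('pics/side3.png',cv2.resize(p[120:310,200:420,::-1],None,fx=3,fy=3))
a=-0.2396;O=np.array([.5381,.0549,0]);R=np.array([[np.cos(a),-np.sin(a),0],[np.sin(a),np.cos(a),0],[0,0,1]])
print('tool',(o['eef_pos']-O)@R)
print('tin',[(np.round((np.array(r['position'])-O)@R,3).tolist(),r['confidence']) for n in('top','side') for r in recognise('tin',n)[:2]])
E
```

```text
t: 6.55
eef_pos: [0.516, -0.0606, 0.0235]
tcp_rot: [0.004, 0.786, 0.618, 0.001]
force: [-1.3, -7.1, 6.4]
gripper_width: 0.0006
gripper_force: 4.0
6.55 [ 0.516  -0.0606  0.0235] [-1.2759 -7.0707  6.4469]
tool [ 0.006  -0.1175  0.0235]
tin [([-0.001, -0.0, 0.1], 0.74), ([0.001, 0.11, 0.024], 0.35)]
```

View pics/side3.png

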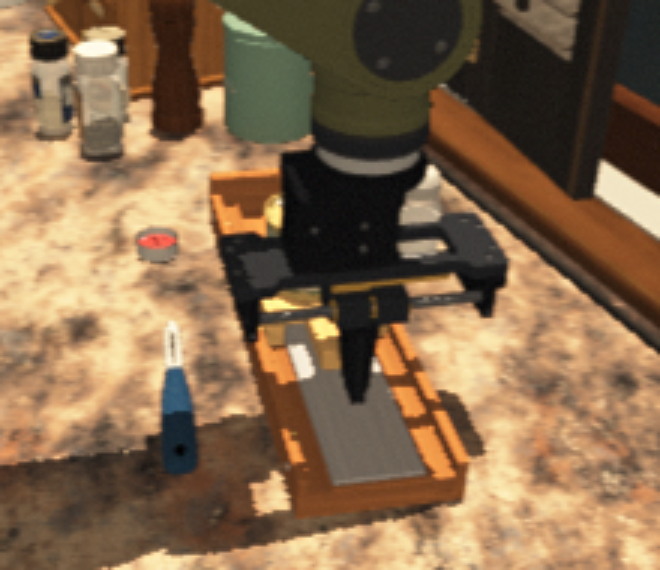

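The sledge has moved about 38 mm, as expected, and the finger is standing on the strip behind the tongue. It sits ~3 mm to the +x side, which I'll correct as the push continues.

```bash
python3 -m crank '[{"tx":0.0005,"ty":0.005,"tz":-0.001,"turn":0},{"tx":0.001,"ty":0.011,"tz":-0.001,"turn":0},{"tx":0.0015,"ty":0.017,"tz":-0.001,"turn":0},{"tx":0.002,"ty":0.023,"tz":-0.001,"turn":0},{"tx":0.0035,"ty":0.029,"tz":-0.001,"turn":0},{"tx":0.005,"ty":0.035,"tz":-0.001,"turn":0},{"tx":0.0065,"ty":0.041,"tz":-0.001,"turn":0},{"tx":0.008,"ty":0.047,"tz":-0.001,"turn":0},{"tx":0.0095,"ty":0.053,"tz":-0.001,"turn":0},{"tx":0.011,"ty":0.059,"tz":-0.001,"turn":0},{"tx":0.0125,"ty":0.065,"tz":-0.001,"turn":0},{"tx":0.014,"ty":0.071,"tz":-0.001,"turn":0},{"tx":0.0155,"ty":0.077,"tz":-0.001,"turn":0},{"tx":0.017,"ty":0.083,"tz":-0.001,"turn":0},{"tx":0.0185,"ty":0.088,"tz":-0.001,"turn":0},{"tx":0.0195,"ty":0.092,"tz":-0.001,"turn":0},{"tx":0.0195,"ty":0.092,"tz":-0.001,"turn":0}]'
python3 - <<'E'
from h import *
np.set_printoptions(precision=4,suppress=True)
o=readout.get_obs()
p,d=cams.snapshot('top');cv2.imwrite('pics/top4.png',cv2.resize(p[120:240,190:380,::-1],None,fx=4,fy=4));P=cloud('top',d)
a=-0.2396;O=np.array([.5381,.0549,0]);R=np.array([[np.cos(a),-np.sin(a),0],[np.sin(a),np.cos(a),0],[0,0,1]])
print('tool',(o['eef_pos']-O)@R)
print('tin',[(np.round((np.array(r['position'])-O)@R,3).tolist(),r['confidence']) for n in('top',) for r in recognise('tin',n)[:2]])
E
```

```text
t: 8.88
eef_pos: [0.5366, 0.0308, 0.0235]
tcp_rot: [0.005, 0.786, 0.618, 0.002]
force: [-0.7, -10.8, 9.7]
gripper_width: 0.0001
gripper_force: 5.9
tool [ 0.0042 -0.0237  0.0235]
tin [([-0.003, 0.092, 0.102], 0.89)]
```

View pics/top4.png

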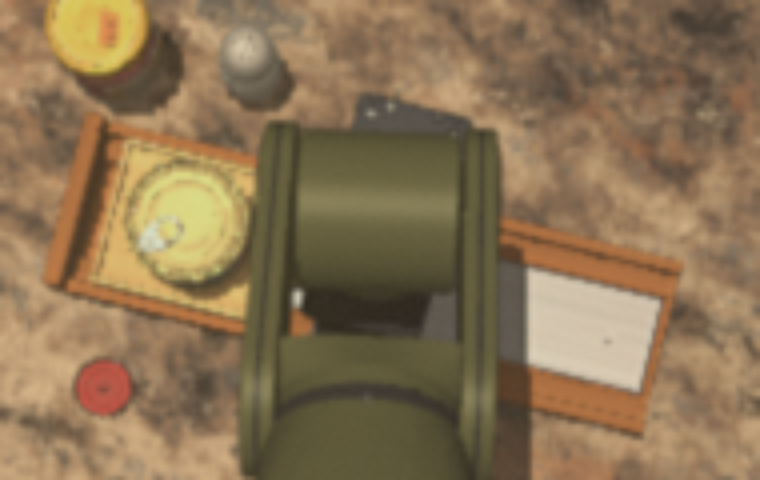

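The sledge is nearly there, with its front about 17-20 mm short of the end stop. Another ~12 mm of push will clear the pins.

```bash
python3 -m crank '[{"tx":0.001,"ty":0.004,"tz":0,"turn":0},{"tx":0.002,"ty":0.008,"tz":0,"turn":0},{"tx":0.0028,"ty":0.0115,"tz":0,"turn":0},{"tx":0.0028,"ty":0.0115,"tz":0,"turn":0},{"tx":0.0028,"ty":0.0115,"tz":0,"turn":0}]'
python3 - <<'E'
from h import *
np.set_printoptions(precision=4,suppress=True)
o=readout.get_obs()
p,d=cams.snapshot('top');P=cloud('top',d)
a=-0.2396;O=np.array([.5381,.0549,0]);R=np.array([[np.cos(a),-np.sin(a),0],[np.sin(a),np.cos(a),0],[0,0,1]])
Q=(P-O)@R
print('tool',(o['eef_pos']-O)@R,o['force'])
print('tin',[(np.round((np.array(r['position'])-O)@R,3).tolist(),r['confidence']) for r in recognise('tin','top')[:2]])
# profile along lane near left end
for x in(-.03,.03):
  m=(abs(Q[...,0]-x)<.008)&(Q[...,1]>.13)&(Q[...,1]<.185); q=Q[m]; q=q[q[:,1].argsort()]; print(x,q[::2,1:].round(3).tolist())
E
```

```text
t: 9.6
eef_pos: [0.5393, 0.0423, 0.0235]
tcp_rot: [0.005, 0.786, 0.618, 0.002]
force: [-0.9, -11.2, 10.4]
gripper_width: 0.0009
gripper_force: 6.0
tool [ 0.0042 -0.012   0.0235] [ -0.9371 -11.2149  10.4389]
tin [([-0.001, 0.104, 0.103], 0.81)]
-0.03 [[0.13, 0.05], [0.132, 0.101], [0.133, 0.046], [0.134, 0.104], [0.135, 0.046], [0.136, 0.047], [0.137, 0.049], [0.138, 0.051], [0.139, 0.049], [0.14, 0.044], [0.142, 0.044], [0.143, 0.047], [0.143, 0.049], [0.143, 0.045], [0.145, 0.046], [0.145, 0.048], [0.146, 0.048], [0.147, 0.051], [0.148, 0.05], [0.149, 0.046], [0.15, 0.052], [0.15, 0.044], [0.151, 0.046], [0.152, 0.048], [0.153, 0.048], [0.154, 0.043], [0.154, 0.047], [0.155, 0.048], [0.157, 0.044], [0.157, 0.046], [0.158, 0.045], [0.159, 0.049], [0.159, 0.045], [0.16, 0.054], [0.161, 0.048], [0.161, 0.054], [0.161, 0.052], [0.163, 0.051], [0.163, 0.056], [0.164, 0.055], [0.169, 0.031], [0.169, 0.047], [0.17, 0.042], [0.17, 0.035], [0.17, 0.028], [0.171, 0.047], [0.171, 0.042], [0.171, 0.047], [0.172, 0.048], [0.172, 0.043], [0.173, 0.049], [0.174, 0.047], [0.175, 0.05], [0.175, 0.05
[... 169 characters left out ...]
, 0.045], [0.145, 0.048], [0.147, 0.049], [0.149, 0.054], [0.149, 0.046], [0.151, 0.048], [0.152, 0.047], [0.153, 0.048], [0.153, 0.048], [0.154, 0.048], [0.155, 0.049], [0.156, 0.052], [0.156, 0.047], [0.157, 0.045], [0.158, 0.049], [0.159, 0.047], [0.16, 0.054], [0.16, 0.044], [0.16, 0.05], [0.161, 0.054], [0.162, 0.052], [0.163, 0.056], [0.164, 0.051], [0.169, 0.046], [0.169, 0.032], [0.17, 0.033], [0.17, 0.046], [0.17, 0.044], [0.17, 0.037], [0.17, 0.05], [0.171, 0.051], [0.171, 0.053], [0.172, 0.047], [0.173, 0.048], [0.174, 0.049], [0.174, 0.051], [0.176, 0.048], [0.176, 0.051], [0.177, 0.051], [0.178, 0.05], [0.179, 0.047], [0.18, 0.05], [0.181, 0.044], [0.182, 0.046], [0.183, 0.045]]
```

The sledge's front is at rack y 0.164, so its origin is at about 0.094, past the pins. I'll back off slightly, lift and look.

```bash
python3 -m crank '[{"tx":-0.002,"ty":-0.008,"tz":0,"turn":0},{"tx":-0.004,"ty":-0.016,"tz":0,"turn":0},{"tx":-0.005,"ty":-0.02,"tz":0.006,"turn":0},{"tx":-0.005,"ty":-0.02,"tz":0.012,"turn":0},{"tx":-0.005,"ty":-0.02,"tz":0.03,"turn":0},{"tx":-0.005,"ty":-0.02,"tz":0.07,"turn":0},{"tx":-0.015,"ty":-0.06,"tz":0.12,"turn":0},{"tx":-0.025,"ty":-0.11,"tz":0.17,"turn":0},{"tx":-0.035,"ty":-0.16,"tz":0.19,"turn":0},{"tx":-0.045,"ty":-0.21,"tz":0.2,"turn":0},{"tx":-0.05,"ty":-0.23,"tz":0.2,"turn":0},{"tx":-0.05,"ty":-0.23,"tz":0.2,"turn":0}]'
python3 - <<'E'
from h import *
np.set_printoptions(precision=4,suppress=True)
p,d=cams.snapshot('top');P=cloud('top',d);cv2.imwrite('pics/top5.png',cv2.resize(p[120:240,190:380,::-1],None,fx=4,fy=4))
a=-0.2396;O=np.array([.5381,.0549,0]);R=np.array([[np.cos(a),-np.sin(a),0],[np.sin(a),np.cos(a),0],[0,0,1]])
Q=(P-O)@R
for t in ['tin','sledge','salt','jam_jar','tea_light','peeler']:
    print(t,[(np.round(r['position'],3).tolist(),np.round((np.array(r['position'])-O)@R,3).tolist()) for r in recognise(t,'top')[:2]])
m=(abs(Q[...,0]-.003)<.01)&(Q[...,1]>-.2)&(Q[...,1]<0.03)
q=Q[m]
for y in np.arange(-.2,.03,.01):
    s=q[abs(q[:,1]-y)<.005]; print(round(y,3), np.median(s[:,2]) if len(s) else None, end='; ')
E
```

```text
t: 11.2
eef_pos: [0.4845, -0.1859, 0.2198]
tcp_rot: [0.0, 0.787, 0.617, -0.0]
force: [-0.5, 0.3, 0.2]
gripper_width: 0.0005
gripper_force: 0.0
tin [([0.564, 0.159, 0.105], [0.0, 0.107, 0.105]), ([0.545, 0.124, 0.053], [-0.01, 0.068, 0.053])]
sledge [([0.541, 0.122, 0.053], [-0.013, 0.066, 0.053])]
salt [([0.661, 0.115, 0.078], [0.105, 0.088, 0.078]), ([0.518, -0.01, 0.037], [-0.005, -0.068, 0.037])]
jam_jar [([0.674, 0.2, 0.099], [0.097, 0.173, 0.099]), ([0.544, 0.127, 0.05], [-0.011, 0.071, 0.05])]
tea_light [([0.466, 0.214, 0.004], [-0.108, 0.138, 0.004]), ([0.522, -0.034, 0.035], [0.006, -0.09, 0.035])]
peeler [([0.402, -0.005, 0.015], [-0.118, -0.09, 0.015])]
-0.2 0.5564126681434041; -0.19 0.5406664340176452; -0.18 0.03491173597251784; -0.17 0.03412862976320441; -0.16 0.033821740801643685; -0.15 0.03430601123222443; -0.14 0.033331656259299014; -0.13 0.03367277578614192; -0.12 0.03382854746518893; -0.11 0.033782928904526166; -0.1 0.03351028304315384; -0.09 0.03427631826282651; -0.08 0.03358880395073516; -0.07 0.034211264899906; -0.06 0.0342467187342288; -0.05 0.034591546033792886; -0.04 0.03370628110466356; -0.03 0.032843119566627554; -0.02 0.033850065254838135; -0.01 0.034065584772623225; 0.0 0.04977190433658607; 0.01 0.05375042376012962; 0.02 0.05408495086824516;
```

View pics/top5.png

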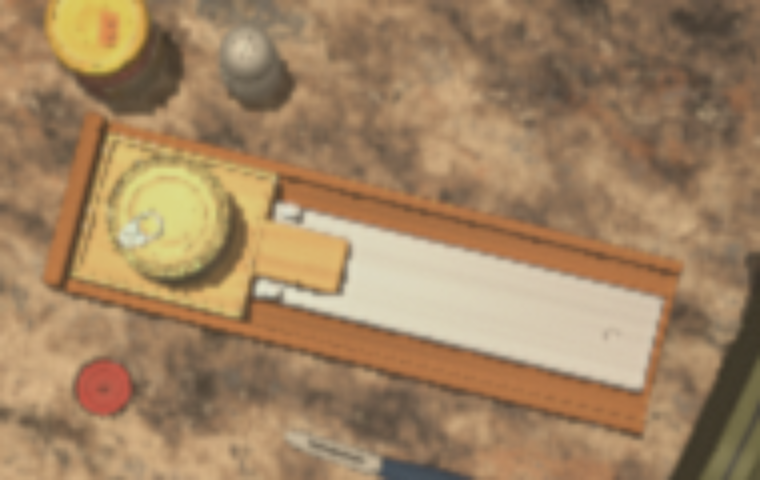

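The sledge is past the pins (visible at (288,210) and (268,290), behind the deck). The strip is back up at 34 mm, the tin is upright, and the things around the rack are where they were.

```bash
python3 -c "
from station import robot
print(robot.job_done())"
```

```text
the job is handed in; nothing more can be done
None
```

I pressed the strip down, pushed the sledge with its tin past the stop pins to the left end, and took the hand away; the strip sprang back up, the tin stayed upright, and the job is handed in (no verdict was returned).

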